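# Unclip a sample tray and hold its ball level over the viewer lens

### The arm

A 6-joint arm with a two-finger parallel gripper is mounted at the origin on the work surface. World frame = base frame: x ahead of the robot, y to its left, z up, the work surface at z = 0. Lengths are in m, angles in degrees, forces in N, time in s.
With the tool pointing down it reaches from about 0.35 to 0.875 m from the base axis. Payload 4.2 kg.
Tool frame: the origin (TCP) lies between the finger pads; the fingertips stand 19 mm ahead of it and the grasp point (between the pads) is the TCP; z points along the fingers, y is the line along which they close (so a half turn about z gives the same grasp; the last joint's range is limited). The gripper opens to 87 mm and grips with 3 to 60 N. Pads are 19 mm wide; open, the fingers measure 117 mm over their backs; the gripper's body (75 mm by 190 mm) begins 51 mm behind the grasp point.
Start: joints at [79.618, 22.042, 0.453, 0, -68.411, -14.817], TCP at [0.266, 0.566, 0.242] pointing down, gripper open.
Joint ranges: [-179.83, 179.83], [-69.29, 118.12], [-61.27, 80.66], [-181.25, 117.63], [-171.15, -9.14], [-177.46, 177.46]. Speed limits (degrees/s): [159.86, 159.86, 180, 180, 180, 180].

### API

Orientations are given as a 3x3 rotation matrix whose columns are the frame's x, y, z axes.
In Python, from station import r gives the robot as it stands.
- The arm moves only by the tool drive_tool, never from a script. Its argument "steps" is one flat list of numbers, 7 for each row, row after row: the turn, a rotation vector about the tool's x, y, z in rad, then the shift along the tool's x, y, z in m, then the opening, from 0 (shut) to 1 (fully open). A call has 1 to 10 rows; each row shifts and turns the commanded pose from where the row before left it, along the tool's axes as they then stand; what a row does not reach is not made up. A row lasts 1/12 s, in which the tool goes at most 41.7 mm and 7.16 degrees, less where a joint would pass 70% of its speed; a pose out of reach is approached as far as the arm can. A call is refused whole if a number of a shift passes 0.0417 or a number of a turn 0.125, either way. A call with a gripper value outside its range is refused whole. The fingers move at their own pace and stop on an object; the grip force is fixed at half the most. Time passes only in rows, so rows that do not move let the fingers close. It gives the time, the measured TCP pose, the force, the opening and the grip force at its end, in the units of the state.
- r.sense(): the state, without advancing time (a new reading comes with each control period).
- r.capture(name): name is "scene" or "side" or "wrist"; returns the picture (400x640x3 uint8, blue, green, red); there is no depth.
- r.camera_params(name): a dict with "camera_matrix" (3x3 intrinsics, pixels), "extrinsics" (4x4, takes a point from world to camera coordinates). Camera axes: x right, y down, z forward; pixel columns grow to the right and rows downward; lengths in m; the calibration is good to about 2 mm. A picture is of the moment at which its call begins: read the wrist's pose just before it. camera_params takes no time and is no camera call; for the wrist camera it gives the pose at the moment of the call.
- r.finish_job(): hands the job in; it is judged then, once.
The state is a dict: "time_s": time; "joints": joint angles; "joint_velocities": joint speeds; "effort": joint torques, N m; "tcp_pos": TCP position; "ee_rot": TCP orientation; "wrist_force": force on the tool from outside, world axes, zero at the start; "moment": the same for the moment, N m; "gripper_width": opening from 0.0 (shut) to 1.0 (fully open); "gripper_force": force on a finger pad.
Only numpy, scipy, OpenCV 4.12 (cv2) and the standard library are available. Lean on these libraries where they do the work, as an engineer would, in place of code of your own. Each camera call takes 0.05 s, during which the arm holds its last target. There are 200 camera calls.

### The job

Lift the sample tray that carries the loose red ball (the one with the blue grip fin) up off the parking rail against its two sprung roller catches, and carry it level to the upward-looking viewer so that the ball stays in its shallow pocket, untouched by the robot. Finish holding the tray still and level in the gripper, with the ball centred over the viewer's lens and the tray's underside about 5 cm above the lens, resting on nothing; do not let go. Leave the spare tray on its rail and the bottle, dish and tip box where they stand.

Things in the scene. Friction and masses are not known exactly. Their poses are not given: they have to be found in the camera images.
- tray_grip (a point): Tray to carry: white plate 130 x 70 x 8 mm (its x, y, z), ~0.22 kg, with a blue upright fin at its centre, 40 mm along x, 12 thick in y, rising 55 above the plate. Pinch the fin across y here: on its mid-line, 37.5 above the plate's top, 17.5 below the fin's top, 45.5 above the plate's underside. Tray axes: x to the pocket end, z up. Two ribs 10 mm deep below straddle the rail.
- tray_pocket (a point): Centre of the mouth of the tray's round pocket (22 mm wide, 3 mm deep, flat floor), level with the plate's top and 45 mm along the tray's +x from the fin's centre. Tray axes. The pocket's rim holds the ball up to a tilt of about 40 degrees if moved smoothly.
- ball_center (a point): Centre of the loose red ball, 24 mm in diameter, 28 g, lying in the pocket of the tray: centre 9 mm above the plate's top, free to roll about 3 mm to each side. Its axes mean nothing.
- spare_grip (a point): Grip point of the spare tray, the same as the tray but with a grey fin and an empty pocket, parked on the other station of the same rail (either of the two); bystander.
- dock: Parking rail, fixed: aluminium bar 50 mm wide, 280 long (its y), top 50 above the table, on a green foot 120 x 290 x 10. Origin under its centre on the table. Stations at y = -72 and +72. A parked tray lies across the rail, its axes parallel to the dock's, underside on the rail's top: grip point 95.5 mm above the table.
- rail_top (a point): Middle of the rail's top; dock axes. Catches: beside both long edges of a parked plate, in line with the fin, a black post (with its orange slide 43 to 57 mm from the fin's mid-line, top 68 mm above the table) bears a sprung steel roller overhanging the edge by 2.5 mm. It yields sideways to a straight upward pull of 4 to 8 N beyond the tray's weight. Tray is free of rail and rollers 18 mm up.
- lens (a point): Centre of the viewer's lens, on top of the viewer, 62 mm above the table: a green glass disc 40 mm across in a black ring 90 mm across. The viewer is a fixed white box 170 x 170 x 60 mm; the lens looks straight up (z).
- bottle: Amber bottle, 52 mm across, 110 mm high, standing; origin under its centre. Bystander.
- dish: White dish, 86 mm across, 16 mm high; origin under its centre. Bystander.
- tip_box: Open blue box with partitions, 85 x 120 x 50 mm; origin under its centre. Bystander.

How it is judged:
By the outcome, as a careful person would: the job done as asked, in the order asked, and still so for the second after the job is handed in, while the arm keeps its last pose, push and grip.
It also fails if it takes over 54 s, if anything falls off the work surface, if the arm or the gripper's body presses on something with over 40 N, if the wrist force passes 120 N, or if a joint passes its speed limit or range.

## Working session

There is one attempt and no reset: what is moved stays moved. The work goes in short steps, Python scripts to look and compute and a tool call to move; the robot and the scene stay as the last step left them, time stands still between calls to the robot, and variables do not carry over. Pictures are saved under pics/ and viewed, at most 10 in all, crops included, and the job is handed in when it is done.

Besides the shell and the picture viewer there is one more tool, called after ">>>" as name(argument=value, ...) on one line, values as JSON. drive_tool: Moves the arm, as the interface text tells. Its arguments: {"type":"object","properties":{"steps":{"type":"array"}},"required":["steps"]}

```bash
mkdir -p pics; ls
python3 - <<'E'
from station import r
import cv2,numpy as np
s=r.sense(); print(s)
for n in ("scene","side"):
    im=r.capture(n); cv2.imwrite(f"pics/{n}0.png",im)
    p=r.camera_params(n); print(n,np.round(p["camera_matrix"],1).tolist(),np.round(p["extrinsics"],4).tolist())
E
```

```text
pics
{'time_s': 0.0, 'joints': array([ 7.96181634e+01,  2.20911235e+01,  3.80901905e-01, -2.96184565e-02,
       -6.84109256e+01, -1.48166466e+01]), 'joint_velocities': array([ 0.07506412,  0.06854915,  0.08817791,  0.01476914,  0.08121119,
       -0.06474604]), 'effort': array([ 5.05344560e-04, -3.90665138e+01,  1.87392211e+01,  4.21948045e+00,
        1.09145712e-02, -1.86951420e-04]), 'tcp_pos': array([0.26583728, 0.56503448, 0.24046178]), 'ee_rot': array([[ 9.04757142e-01, -4.25926972e-01, -8.53830134e-04],
       [-4.25927821e-01, -9.04754950e-01, -1.99313337e-03],
       [ 7.64222228e-05,  2.16697166e-03, -9.99997649e-01]]), 'wrist_force': array([0.81622963, 0.48663446, 0.54377286]), 'moment': array([-0.05456458, -0.0334146 ,  0.03202019]), 'gripper_force': 0.0, 'gripper_width': 0.998125144783727}
scene [[435.1, 0.0, 316.8], [0.0, 435.1, 195.4], [0.0, 0.0, 1.0]] [[0.6538, 0.7565, 0.015, -0.3528], [0.5155, -0.4308, -0.7407, -0.2254], [-0.5539, 0.492, -0.6717, 1.4841], [0.0, 0.0, 0.0, 1.0]]
side [[405.0, 0.0, 322.0], [0.0, 405.0, 198.4], [0.0, 0.0, 1.0]] [[-0.9806, -0.1957, 0.0067, 0.573], [-0.1421, 0.6875, -0.7122, 0.159], [0.1348, -0.6994, -0.702, 0.7505], [0.0, 0.0, 0.0, 1.0]]
```

View pics/scene0.png

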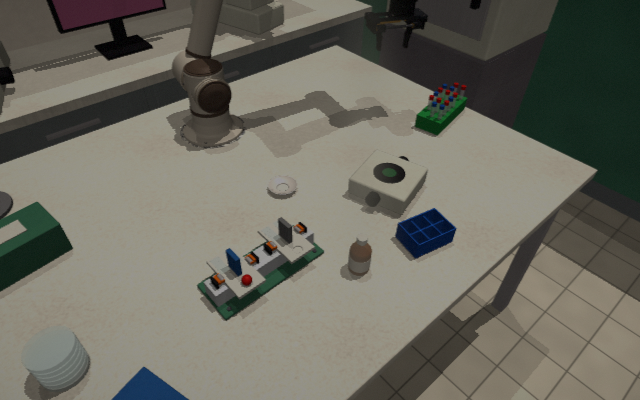

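View pics/side0.png

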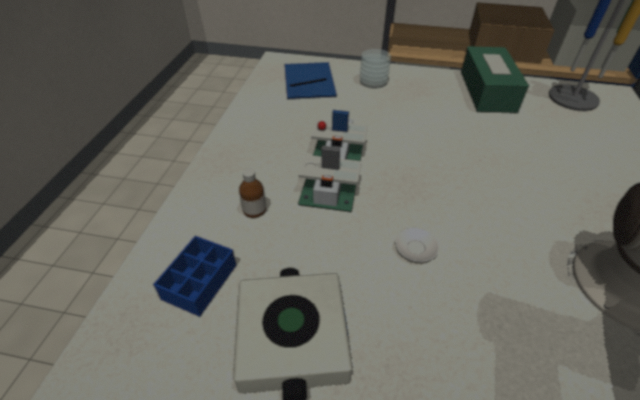

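The scene view shows the ball at (247,280), the blue fin at (233,262), the grey fin at (285,230) and the lens at (389,173). In the side view the ball is at (322,126), the blue fin at (341,121) and the lens at (291,320). Next I triangulate these points.

```bash
cat > h.py <<'E'
import cv2,numpy as np
from station import r
def ray(p,uv):
    K=p["camera_matrix"];E=np.array(p["extrinsics"]);R=E[:3,:3];c=-R.T@E[:3,3]
    d=R.T@np.linalg.solve(K,[uv[0],uv[1],1.]);return c,d/np.linalg.norm(d)
def plane(p,uv,z):
    c,d=ray(p,uv);return c+d*(z-c[2])/d[2]
def tri(p1,u1,p2,u2):
    c1,d1=ray(p1,u1);c2,d2=ray(p2,u2)
    t=np.linalg.lstsq(np.c_[d1,-d2],c2-c1,rcond=None)[0]
    a,b=c1+t[0]*d1,c2+t[1]*d2;return (a+b)/2,np.linalg.norm(a-b)
def proj(p,X):
    E=np.array(p["extrinsics"]);q=np.array(p["camera_matrix"])@(E[:3,:3]@np.asarray(X)+E[:3,3]);return q[:2]/q[2]
def blob(im,lo,hi,win):
    "contour of the largest HSV blob inside window x0,y0,x1,y1"
    x0,y0,x1,y1=win
    m=cv2.inRange(cv2.cvtColor(im,cv2.COLOR_BGR2HSV)[y0:y1,x0:x1],lo,hi)
    cs,_=cv2.findContours(m,cv2.RETR_EXTERNAL,cv2.CHAIN_APPROX_NONE,offset=(x0,y0))
    c=max(cs,key=cv2.contourArea);M=cv2.moments(c)
    return c,np.array([M["m10"],M["m01"]])/M["m00"],M["m00"]
RED=((0,150,60),(8,255,255));BLUE=((100,120,40),(125,255,255));GREEN=((45,50,25),(90,255,255))
E
python3 - <<'E'
from h import *
I={n:cv2.imread(f"pics/{n}0.png") for n in("scene","side")};P={n:r.camera_params(n) for n in I}
W={"ball":(RED,(236,265,260,295),(312,116,332,134)),"fin":(BLUE,(220,240,250,285),(328,105,355,135)),"lens":(GREEN,(370,155,410,190),(270,300,310,340))}
for k,(c,a,b) in W.items():
    q=[blob(I["scene"],*c,a),blob(I["side"],*c,b)]
    X,e=tri(P["scene"],q[0][1],P["side"],q[1][1])
    print(k,q[0][1].round(1),q[0][2],q[1][1].round(1),q[1][2],X.round(4),"gap",round(e,4))
    z={"ball":.067,"fin":.09,"lens":.062}[k]
    print([plane(P[n],q[i][1],z).round(4) for i,n in enumerate(I)])
    if k=="fin":
        for i,n in enumerate(I): print(cv2.boxPoints(cv2.minAreaRect(q[i][0])).round(1).tolist())
c,_,a=blob(I["scene"],*GREEN,(190,230,330,320)); print(a)
h=cv2.approxPolyDP(cv2.convexHull(c),3,True)[:,0]
for u in h: print(u,plane(P["scene"],u,.01).round(4))
crop=[cv2.resize(I["scene"][210:320,190:335],None,fx=4,fy=4,interpolation=cv2.INTER_CUBIC)]
cv2.imwrite("pics/c0.png",crop[0])
E
```

```text
ball [246.4 279.4] 67.5 [321.4 125. ] 25.5 [ 0.6436 -0.291   0.0674] gap 0.0021
[array([ 0.6422, -0.2912,  0.067 ]), array([ 0.6444, -0.2905,  0.067 ])]
fin [233.7 261.7] 197.0 [339.8 120.1] 203.0 [ 0.5991 -0.2922  0.0867] gap 0.0013
[array([ 0.6008, -0.2935,  0.09  ]), array([ 0.5988, -0.2866,  0.09  ])]
[[225.89999389648438, 249.39999389648438], [236.5, 247.3000030517578], [241.8000030517578, 274.20001220703125], [231.3000030517578, 276.29998779296875]]
[[332.8999938964844, 128.6999969482422], [334.0, 110.80000305175781], [347.1000061035156, 111.5999984741211], [346.0, 129.60000610351562]]
lens [389.2 172. ] 90.5 [290.5 319.4] 538.0 [0.5887 0.2271 0.0622] gap 0.0011
[array([0.588, 0.227, 0.062]), array([0.5891, 0.2273, 0.062 ])]
1295.0
[323 251] [ 0.6533 -0.0781  0.01  ]
[226 319] [ 0.6619 -0.363   0.01  ]
[198 287] [ 0.5499 -0.3672  0.01  ]
[204 280] [ 0.5415 -0.3468  0.01  ]
[313 243] [ 0.6173 -0.08    0.01  ]
```

View pics/c0.png

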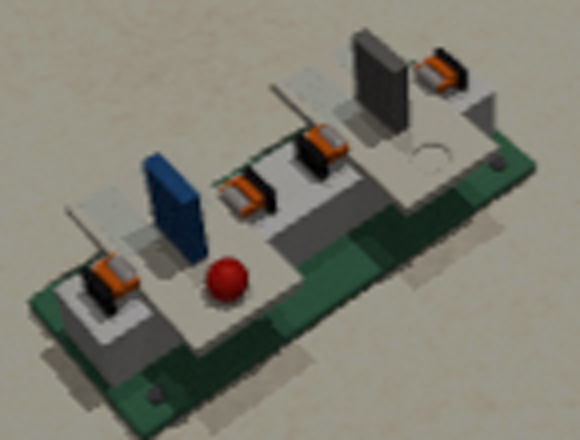

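Dock yaw comes out at about +1.8°, with the blue tray's grip point near (0.600, -0.2935). The dock geometry and the triangulation agree on this. The lens is at (0.5885, 0.2272, 0.062). I'll turn the tool −0.471 rad about its z and travel to hover over the fin.

>>> drive_tool(steps=[0, 0, -0.118, 0, 0, 0, 0.5, 0, 0, -0.118, 0, 0, 0, 0.5, 0, 0, -0.118, 0, 0, 0, 0.5, 0, 0, -0.117, 0, 0, 0, 0.5, 0, 0, 0, 0.0128, 0.0362, 0, 0.5, 0, 0, 0, 0.0128, 0.0362, 0, 0.5, 0, 0, 0, 0.0128, 0.0362, 0, 0.5, 0, 0, 0, 0.0128, 0.0362, 0, 0.5, 0, 0, 0, 0.0128, 0.0362, 0, 0.5, 0, 0, 0, 0.0128, 0.0362, 0, 0.5])

```text
time_s: 0.93
tcp_pos: [0.3497, 0.3488, 0.2412]
ee_rot: [[0.999, 0.032, -0.0], [0.032, -0.999, -0.001], [-0.0, 0.001, -1.0]]
wrist_force: [1.3, 0.3, 1.2]
gripper_width: 0.502
gripper_force: 0.0
```

>>> drive_tool(steps=[0, 0, 0, 0.0128, 0.0362, 0, 0.5, 0, 0, 0, 0.0128, 0.0362, 0, 0.5, 0, 0, 0, 0.0128, 0.0362, 0, 0.5, 0, 0, 0, 0.0128, 0.0362, 0, 0.5, 0, 0, 0, 0.0128, 0.0362, 0, 0.5, 0, 0, 0, 0.0128, 0.0362, 0, 0.5, 0, 0, 0, 0.0128, 0.0362, 0, 0.5, 0, 0, 0, 0.0128, 0.0362, 0, 0.5, 0, 0, 0, 0.0128, 0.0362, 0, 0.5, 0, 0, 0, 0.0128, 0.0362, 0, 0.5])

```text
time_s: 1.77
tcp_pos: [0.4888, -0.0089, 0.2414]
ee_rot: [[1.0, 0.031, -0.0], [0.031, -1.0, 0.0], [-0.0, -0.0, -1.0]]
wrist_force: [2.0, 0.5, -0.1]
gripper_width: 0.498
gripper_force: 0.0
```

>>> drive_tool(steps=[0, 0, 0, 0.0128, 0.0362, 0, 0.5, 0, 0, 0, 0.0128, 0.0362, 0, 0.5, 0, 0, 0, 0.0128, 0.0362, 0, 0.5, 0, 0, 0, 0.0128, 0.0362, 0, 0.5, 0, 0, 0, 0.0128, 0.0362, 0, 0.5, 0, 0, 0, 0.0128, 0.0362, 0, 0.5, 0, 0, 0, 0.0128, 0.0362, 0, 0.5, 0, 0, 0, 0.0128, 0.0362, 0, 0.5, 0, 0, 0, 0, 0, 0, 0.5, 0, 0, 0, 0, 0, 0, 0.5])

```text
time_s: 2.6
tcp_pos: [0.5998, -0.2949, 0.2394]
ee_rot: [[1.0, 0.028, -0.003], [0.028, -1.0, 0.001], [-0.003, -0.001, -1.0]]
wrist_force: [-1.0, 1.3, -0.3]
gripper_width: 0.499
gripper_force: 0.0
```

Run:
```python
from h import *
s=r.sense();p=r.camera_params("wrist");im=r.capture("wrist");cv2.imwrite("pics/w1.png",im)
print(s["tcp_pos"].round(4),s["ee_rot"].round(4).tolist(),s["wrist_force"].round(2))
print(np.round(p["camera_matrix"],1).tolist(),np.round(p["extrinsics"],4).tolist())
for n,X in dict(grip=(.6,-.2935,.0955),fintop=(.6,-.2935,.113),ball=(.645,-.292,.067)).items(): print(n,proj(p,X).round(1))
```

```text
[ 0.5998 -0.2949  0.2394] [[0.9996, 0.0279, -0.003], [0.0279, -0.9996, 0.0011], [-0.0029, -0.0012, -1.0]] [-1.03  1.29 -0.3 ]
[[357.1, 0.0, 319.4], [0.0, 357.1, 198.4], [0.0, 0.0, 1.0]] [[0.028, -0.9996, -0.0026, -0.3118], [-0.9684, -0.0278, 0.2479, 0.5428], [-0.2479, -0.0044, -0.9688, 0.5347], [0.0, 0.0, 0.0, 1.0]]
grip [317.2 190.7]
fintop [317.  195.8]
ball [317.1 132.9]
```

View pics/w1.png

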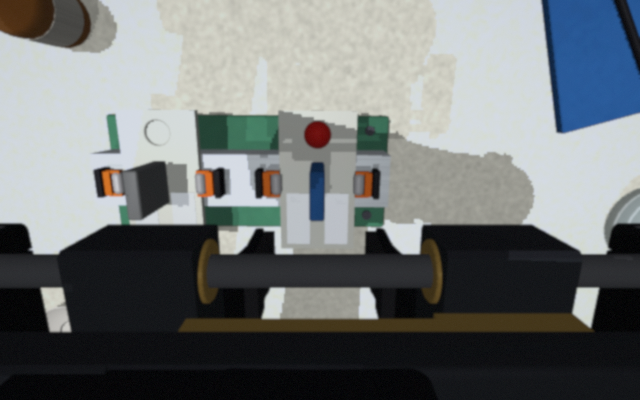

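The wrist view shows the blue fin at about (317,192) and the ball at (317,133). Both sit where I predicted. The rail spans columns 95–388. I'll refine yaw and lateral position from the fin, plate edges and foot.

Run:
```python
from h import *
im=cv2.imread("pics/w1.png");p=r.camera_params("wrist")
c,u,a=blob(im,*BLUE,(300,150,335,226))
b=cv2.boundingRect(c);print("fin",u,a,b)
for row in (b[1]+5,u[1],b[1]+b[3]-6):
    xs=[q[0] for q in c[:,0] if abs(q[1]-row)<=1]; print(row,min(xs),max(xs),plane(p,((min(xs)+max(xs))/2,row),.113).round(4))
print("fin ends@.113",plane(p,(u[0],b[1]),.113).round(4),plane(p,(u[0],b[1]+b[3]),.113).round(4))
c,u,a=blob(im,*RED,(300,115,335,150));print("ball",u,a,plane(p,u,.067).round(4))
# plate edges: gradient along rows 115..160
g=cv2.cvtColor(im,cv2.COLOR_BGR2HSV)
m=cv2.inRange(g,(45,60,25),(90,255,255))
for row in (122,126,130,134,138,142):
    xs=np.where(m[row,200:400])[0]+200; L=xs[xs<300].max(initial=0);R=xs[xs>335].min(initial=999)
    print(row,L,R,plane(p,(L+.5,row),.055).round(4)[:2],plane(p,(R-.5,row),.055).round(4)[:2])
o=[]
for win in ((90,170,135,198),(190,165,230,200),(250,165,285,200),(350,165,385,200)):
    c,u,a=blob(im,(5,150,80),(20,255,255),win);X=plane(p,u,.068);o.append(X);print("slide",u.round(1),a,X.round(4))
v=o[3]-o[0];print("dock yaw",np.degrees(np.arctan2(v[0],-v[1])))
```

```text
fin [316.77468891 191.05003971] 629.5 (311, 163, 13, 57)
168 312 322 [ 0.6216 -0.2916  0.113 ]
191.05003971405878 311 323 [ 0.6035 -0.2921  0.113 ]
214 311 322 [ 0.5849 -0.2923  0.113 ]
fin ends@.113 [ 0.6255 -0.2913  0.113 ] [ 0.5799 -0.2926  0.113 ]
ball [317.06304348 134.18297101] 460.0 [ 0.6438 -0.2906  0.067 ]
122 277 358 [ 0.6527 -0.2546] [ 0.6548 -0.3266]
126 277 358 [ 0.6492 -0.2546] [ 0.6513 -0.3268]
130 277 358 [ 0.6456 -0.2546] [ 0.6478 -0.327 ]
134 277 358 [ 0.642  -0.2546] [ 0.6442 -0.3272]
138 277 357 [ 0.6384 -0.2547] [ 0.6406 -0.3265]
142 277 358 [ 0.6348 -0.2547] [ 0.637  -0.3276]
slide [107.2 181.4] 202.5 [ 0.5962 -0.1026  0.068 ]
slide [208.1 182.5] 186.5 [ 0.5979 -0.1936  0.068 ]
slide [266.7 182.4] 169.0 [ 0.5996 -0.2465  0.068 ]
slide [367.2 183.4] 172.0 [ 0.6015 -0.3371  0.068 ]
dock yaw 1.2814205143150585
```

>>> drive_tool(steps=[0, 0, 0, 0, -0.0028, 0.01, 0.5, 0, 0, 0, 0, 0, 0.02, 0.5, 0, 0, 0, 0, 0, 0.02, 0.5, 0, 0, 0, 0, 0, 0.02, 0.5, 0, 0, 0, 0, 0, 0.02, 0.5, 0, 0, 0, 0, 0, 0.015, 0.5, 0, 0, 0, 0, 0, 0.01, 0.5, 0, 0, 0, 0, 0, 0.005, 0.5, 0, 0, 0, 0, 0, 0, 0.5, 0, 0, 0, 0, 0, 0, 0.5])

```text
time_s: 3.48
tcp_pos: [0.6005, -0.2901, 0.1224]
ee_rot: [[0.999, 0.032, 0.001], [0.032, -0.999, -0.001], [0.001, 0.001, -1.0]]
wrist_force: [0.2, 0.0, -0.5]
gripper_width: 0.502
gripper_force: 0.0
```

Run:
```python
from h import *
s=r.sense();p=r.camera_params("wrist");im=r.capture("wrist")
c,u,a=blob(im,*BLUE,(280,100,360,260));print("fin",u,a,cv2.boundingRect(c))
for row in (cv2.boundingRect(c)[1]+8,u[1],):
    xs=[q[0] for q in c[:,0] if abs(q[1]-row)<=1]; print(row,min(xs),max(xs),plane(p,((min(xs)+max(xs))/2,row),.113).round(4))
print(s["tcp_pos"].round(4),s["ee_rot"].round(4).tolist())
```

```text
fin [324.87070133 224.95261305] 1231.0 (314, 194, 24, 60)
202 315 333 [ 0.6271 -0.292   0.113 ]
224.95261305171942 314 337 [ 0.6164 -0.2931  0.113 ]
[ 0.6005 -0.2901  0.1224] [[0.9995, 0.0322, 0.0011], [0.0322, -0.9995, -0.0006], [0.0011, 0.0006, -1.0]]
```

>>> drive_tool(steps=[0, 0, 0, 0, 0.002, 0.008, 0.5, 0, 0, 0, 0, 0, 0.008, 0.5, 0, 0, 0, 0, 0, 0.006, 0.5, 0, 0, 0, 0, 0, 0.0045, 0.5, 0, 0, 0, 0, 0, 0, 0.5, 0, 0, 0, 0, 0, 0, 0.35, 0, 0, 0, 0, 0, 0, 0.25, 0, 0, 0, 0, 0, 0, 0.2, 0, 0, 0, 0, 0, 0, 0.2, 0, 0, 0, 0, 0, 0, 0.2])

```text
time_s: 4.37
tcp_pos: [0.6004, -0.2925, 0.0954]
ee_rot: [[1.0, 0.031, 0.001], [0.031, -1.0, -0.0], [0.001, 0.0, -1.0]]
wrist_force: [0.9, 0.8, 0.3]
gripper_width: 0.238
gripper_force: 0.0
```

>>> drive_tool(steps=[0, 0, 0, 0, 0, 0, 0.17, 0, 0, 0, 0, 0, 0, 0.15, 0, 0, 0, 0, 0, 0, 0.13, 0, 0, 0, 0, 0, 0, 0.1, 0, 0, 0, 0, 0, 0, 0.05, 0, 0, 0, 0, 0, 0, 0, 0, 0, 0, 0, 0, 0, 0, 0, 0, 0, 0, 0, 0, 0])

```text
time_s: 5.03
tcp_pos: [0.6002, -0.2925, 0.0951]
ee_rot: [[1.0, 0.031, 0.0], [0.031, -1.0, -0.0], [0.0, 0.0, -1.0]]
wrist_force: [0.7, -0.0, 0.3]
gripper_width: 0.133
gripper_force: 30.0
```

Run:
```python
from h import *
s=r.sense();p=r.camera_params("wrist");im=r.capture("wrist");cv2.imwrite("pics/w2.png",im)
print(s["tcp_pos"].round(4),s["wrist_force"].round(2),s["moment"].round(2),s["gripper_width"],s["gripper_force"])
```

```text
[ 0.6002 -0.2925  0.0951] [ 0.73 -0.05  0.35] [-0.06  0.01 -0.03] 0.13329201708153215 29.988960708710692
```

View pics/w2.png

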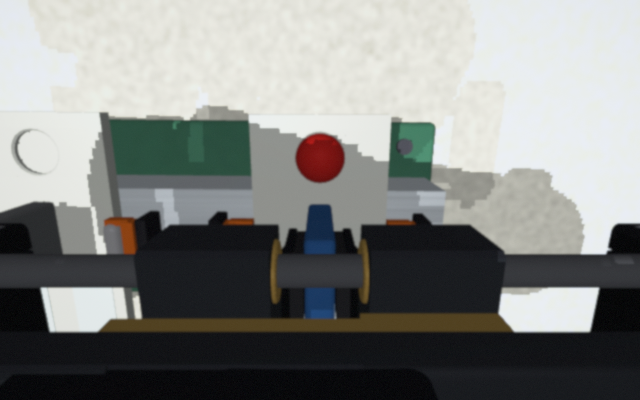

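The fin is gripped centrally at 30 N, and the ball sits in its pocket at (320,158). I'll lift slowly and straight.

>>> drive_tool(steps=[0, 0, 0, 0, 0, -0.001, 0, 0, 0, 0, 0, 0, -0.0015, 0, 0, 0, 0, 0, 0, -0.0015, 0, 0, 0, 0, 0, 0, -0.0015, 0, 0, 0, 0, 0, 0, -0.0015, 0, 0, 0, 0, 0, 0, -0.0015, 0, 0, 0, 0, 0, 0, -0.0015, 0, 0, 0, 0, 0, 0, -0.0015, 0, 0, 0, 0, 0, 0, -0.0015, 0, 0, 0, 0, 0, 0, -0.0015, 0])

```text
time_s: 5.92
tcp_pos: [0.5999, -0.2926, 0.1102]
ee_rot: [[1.0, 0.031, -0.001], [0.031, -1.0, -0.0], [-0.001, 0.0, -1.0]]
wrist_force: [-2.3, -0.6, 0.1]
gripper_width: 0.134
gripper_force: 30.0
```

>>> drive_tool(steps=[0, 0, 0, 0, 0, -0.0015, 0, 0, 0, 0, 0, 0, -0.0015, 0, 0, 0, 0, 0, 0, -0.002, 0, 0, 0, 0, 0, 0, -0.002, 0, 0, 0, 0, 0, 0, -0.002, 0, 0, 0, 0, 0, 0, -0.002, 0, 0, 0, 0, 0, 0, -0.002, 0, 0, 0, 0, 0, 0, -0.001, 0, 0, 0, 0, 0, 0, 0, 0, 0, 0, 0, 0, 0, 0, 0])

```text
time_s: 6.75
tcp_pos: [0.6002, -0.2925, 0.1236]
ee_rot: [[1.0, 0.031, 0.0], [0.031, -1.0, 0.0], [0.0, -0.0, -1.0]]
wrist_force: [0.3, 0.1, -1.6]
gripper_width: 0.138
gripper_force: 30.0
```

Run:
```python
from h import *
s=r.sense();p=r.camera_params("wrist");im=r.capture("wrist")
print(s["tcp_pos"].round(4),s["ee_rot"].round(4).tolist(),s["wrist_force"].round(2),s["moment"].round(2),s["gripper_width"],s["gripper_force"])
for i in (im,cv2.imread("pics/w2.png")): c,u,a=blob(i,*RED,(270,100,370,205));print("ball",u,a)
```

```text
[ 0.6002 -0.2925  0.1236] [[0.9995, 0.0311, 0.0001], [0.0311, -0.9995, 0.0], [0.0001, -0.0, -1.0]] [ 0.34  0.07 -1.55] [-0.05 -0.01 -0.01] 0.13761271853350568 29.987134221048564
ball [319.93738925 157.83608978] 1693.0
ball [319.72386297 157.53839338] 1693.0
```

>>> drive_tool(steps=[0, 0, 0, 0, 0, -0.003, 0, 0, 0, 0, 0, 0, -0.007, 0, 0, 0, 0, 0, 0, -0.011, 0, 0, 0, 0, 0, 0, -0.014, 0, 0, 0, 0, 0, 0, -0.015, 0, 0, 0, 0, 0, 0, -0.015, 0, 0, 0, 0, 0, 0, -0.014, 0, 0, 0, 0, 0, 0, -0.011, 0, 0, 0, 0, 0, 0, -0.007, 0, 0, 0, 0, 0, 0, -0.003, 0])

```text
time_s: 7.63
tcp_pos: [0.6007, -0.2927, 0.2256]
ee_rot: [[1.0, 0.031, 0.003], [0.031, -1.0, -0.001], [0.003, 0.001, -1.0]]
wrist_force: [-0.6, -0.4, -2.2]
gripper_width: 0.138
gripper_force: 30.0
```

>>> drive_tool(steps=[0, 0, 0, -0.0003, -0.004, 0, 0, 0, 0, 0, -0.0006, -0.008, 0, 0, 0, 0, 0, -0.0009, -0.012, 0, 0, 0, 0, 0, -0.0012, -0.016, 0, 0, 0, 0, 0, -0.0015, -0.02, 0, 0, 0, 0, 0, -0.0016, -0.02, 0, 0, 0, 0, 0, -0.0015, -0.02, 0, 0, 0, 0, 0, -0.0016, -0.02, 0, 0, 0, 0, 0, -0.0015, -0.02, 0, 0, 0, 0, 0, -0.0016, -0.02, 0, 0])

```text
time_s: 8.47
tcp_pos: [0.582, -0.1305, 0.2231]
ee_rot: [[0.999, 0.032, -0.001], [0.032, -0.999, 0.0], [-0.001, -0.0, -1.0]]
wrist_force: [0.1, 0.4, -2.3]
gripper_width: 0.134
gripper_force: 30.0
```

>>> drive_tool(steps=[0, 0, 0, -0.0015, -0.02, 0, 0, 0, 0, 0, -0.0016, -0.02, 0, 0, 0, 0, 0, -0.0015, -0.02, 0, 0, 0, 0, 0, -0.0016, -0.02, 0, 0, 0, 0, 0, -0.0015, -0.02, 0, 0, 0, 0, 0, -0.0016, -0.02, 0, 0, 0, 0, 0, -0.0015, -0.02, 0, 0, 0, 0, 0, -0.0016, -0.02, 0, 0, 0, 0, 0, -0.0015, -0.02, 0, 0, 0, 0, 0, -0.0016, -0.02, 0, 0])

```text
time_s: 9.3
tcp_pos: [0.5598, 0.0686, 0.2232]
ee_rot: [[0.999, 0.032, -0.001], [0.032, -0.999, -0.0], [-0.001, 0.0, -1.0]]
wrist_force: [0.4, 1.2, -2.1]
gripper_width: 0.134
gripper_force: 30.0
```

>>> drive_tool(steps=[0, 0, 0, -0.0015, -0.02, 0, 0, 0, 0, 0, -0.0016, -0.02, 0, 0, 0, 0, 0, -0.0015, -0.02, 0, 0, 0, 0, 0, -0.0016, -0.02, 0, 0, 0, 0, 0, -0.0015, -0.0195, 0, 0, 0, 0, 0, -0.0012, -0.016, 0, 0, 0, 0, 0, -0.0009, -0.012, 0, 0, 0, 0, 0, -0.0006, -0.008, 0, 0, 0, 0, 0, -0.0003, -0.004, 0, 0, 0, 0, 0, 0, 0, 0, 0])

```text
time_s: 10.13
tcp_pos: [0.5457, 0.2063, 0.2234]
ee_rot: [[0.999, 0.032, -0.0], [0.032, -0.999, -0.0], [-0.0, 0.0, -1.0]]
wrist_force: [0.6, -0.2, -2.4]
gripper_width: 0.134
gripper_force: 30.0
```

Run:
```python
from h import *
s=r.sense();p=r.camera_params("wrist");im=r.capture("wrist")
q=r.camera_params("side");im2=r.capture("side");cv2.imwrite("pics/s3.png",im2)
print(s["tcp_pos"].round(4),s["ee_rot"].round(4).tolist(),s["wrist_force"].round(2),s["gripper_width"],s["gripper_force"])
c,u,a=blob(im,*RED,(270,100,370,205));print("ball",u,a,plane(p,u,s["tcp_pos"][2]-.0285).round(4))
c,u2,a=blob(im2,*RED,(150,80,450,390));print(u2,a,tri(p,u,q,u2))
```

```text
[0.5457 0.2063 0.2234] [[0.9995, 0.0323, -0.0003], [0.0323, -0.9995, -0.0001], [-0.0003, 0.0001, -1.0]] [ 0.6  -0.18 -2.45] 0.13359037156582187 29.986864733700713
ball [313.56526461 158.00533175] 1688.0 [0.589  0.2097 0.1949]Traceback (most recent call last):
  File "<stdin>", line 6, in <module>
  File "h.py", line 19, in blob
    c=max(cs,key=cv2.contourArea);M=cv2.moments(c)
ValueError: max() iterable argument is empty
```

View pics/s3.png

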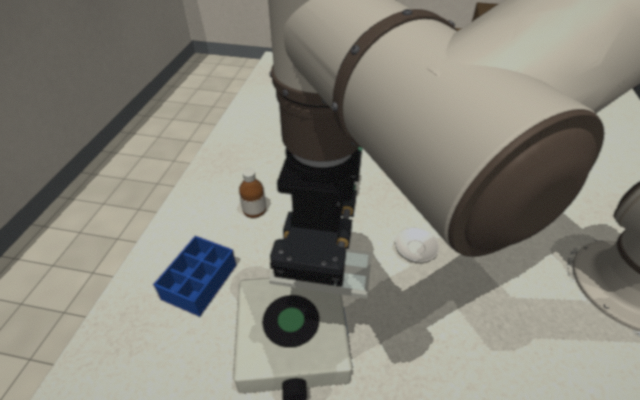

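The side view shows the tray short of the lens, at (291,320), by about 18 mm in y; I made one cruise row too few. I'll finish the shift, then descend to TCP z = 0.1575.

>>> drive_tool(steps=[0, 0, 0, -0.0002, -0.002, 0, 0, 0, 0, 0, -0.0003, -0.004, 0, 0, 0, 0, 0, -0.0003, -0.005, 0, 0, 0, 0, 0, -0.0003, -0.004, 0, 0, 0, 0, 0, -0.0002, -0.002, 0, 0, 0, 0, 0, 0, -0.001, 0, 0, 0, 0, 0, 0, 0, 0.003, 0, 0, 0, 0, 0, 0, 0.006, 0, 0, 0, 0, 0, 0, 0.008, 0, 0, 0, 0, 0, 0, 0.009, 0])

```text
time_s: 11.07
tcp_pos: [0.5442, 0.2234, 0.1967]
ee_rot: [[1.0, 0.031, -0.0], [0.031, -1.0, -0.0], [-0.0, 0.0, -1.0]]
wrist_force: [0.3, 0.9, -2.3]
gripper_width: 0.138
gripper_force: 30.0
```

>>> drive_tool(steps=[0, 0, 0, 0, 0, 0.009, 0, 0, 0, 0, 0, 0, 0.008, 0, 0, 0, 0, 0, 0, 0.007, 0, 0, 0, 0, 0, 0, 0.006, 0, 0, 0, 0, 0, 0, 0.004, 0, 0, 0, 0, 0, 0, 0.003, 0, 0, 0, 0, 0, 0, 0.002, 0, 0, 0, 0, 0, 0, 0.001, 0, 0, 0, 0, 0, 0, 0, 0, 0, 0, 0, 0, 0, 0, 0])

```text
time_s: 11.9
tcp_pos: [0.5445, 0.2237, 0.1579]
ee_rot: [[1.0, 0.031, 0.001], [0.031, -1.0, 0.0], [0.001, -0.0, -1.0]]
wrist_force: [-1.1, 0.2, -2.3]
gripper_width: 0.138
gripper_force: 30.0
```

Run:
```python
from h import *
for k in range(2):
    s=r.sense();p=r.camera_params("wrist");im=r.capture("wrist")
    print(s["time_s"],s["tcp_pos"].round(4),s["ee_rot"].round(4).tolist(),s["wrist_force"].round(2),s["joint_velocities"].round(2))
    c,u,a=blob(im,*RED,(270,100,370,205));print("ball",u,a,plane(p,u,s["tcp_pos"][2]-.0285).round(4))
q=r.camera_params("scene");im2=r.capture("scene");cv2.imwrite("pics/c4.png",cv2.resize(im2[90:240,310:480],None,fx=3.5,fy=3.5))
cv2.imwrite("pics/w4.png",im)
c,u2,a=blob(im2,*RED,(350,120,430,185));print(u2,a,plane(q,u2,s["tcp_pos"][2]-.0285).round(4),tri(p,u,q,u2))
```

```text
11.9 [0.5445 0.2237 0.1579] [[0.9995, 0.0313, 0.0006], [0.0313, -0.9995, 0.0004], [0.0006, -0.0003, -1.0]] [-1.06  0.24 -2.27] [ 0.04 -0.21  0.08 -0.04  0.08 -0.1 ]
ball [314.92218935 158.20433925] 1690.0 [0.5876 0.2264 0.1294]
11.95 [0.5445 0.2237 0.158 ] [[0.9995, 0.0313, 0.0007], [0.0313, -0.9995, 0.0005], [0.0007, -0.0004, -1.0]] [-0.42  0.6  -2.3 ] [-0.09 -0.1   0.02 -0.03 -0.01 -0.05]
ball [314.92312241 158.22846442] 1691.0 [0.5877 0.2264 0.1295]
[392.1        151.74761905] 35.0 [0.5846 0.23   0.1295] (array([0.58784176, 0.22618598, 0.13300902]), np.float64(0.0006973920398759444))
```

View pics/c4.png

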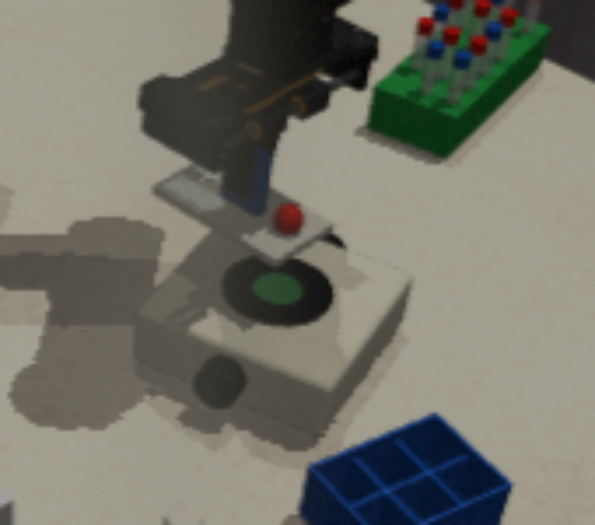

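View pics/w4.png

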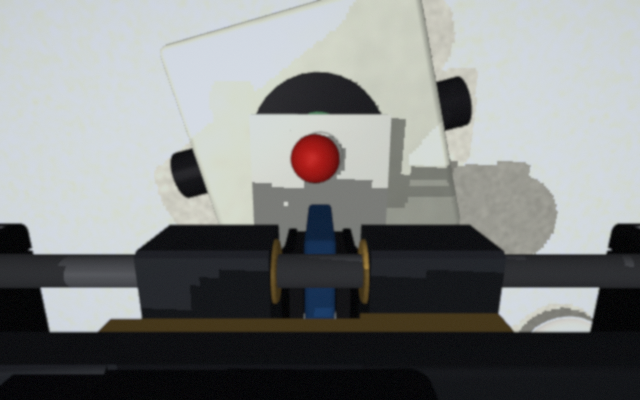

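The scene crop shows the ball in the pocket above the lens and the tray clear of the viewer. The wrist view has the ball at (315,158) and the ring arc topping out at (319,72). I'll use that arc to check the lens centre in the wrist camera's frame.

Run:
```python
from h import *
from scipy.optimize import least_squares
im=cv2.imread("pics/w4.png");p=r.camera_params("wrist")
m=cv2.inRange(cv2.cvtColor(im,cv2.COLOR_BGR2GRAY)[60:112,240:400],0,70)
c=max(cv2.findContours(m,0,cv2.CHAIN_APPROX_NONE,offset=(240,60))[0],key=cv2.contourArea)[:,0]
c=c[(c[:,1]<109)]
X=np.array([plane(p,u,.061)[:2] for u in c])
f=least_squares(lambda v:np.hypot(*(X-v).T)-.045,[.5885,.227],loss="soft_l1",f_scale=.001)
print(len(c),f.x.round(4),np.sqrt(np.mean(f.fun**2)).round(4))
for n in("wrist",):
    s=r.sense();print("pocket",(s["tcp_pos"]+s["ee_rot"]@[.045,0,0]).round(4),s["tcp_pos"].round(4))
```

```text
125 [0.5878 0.2253] 0.0002
pocket [0.5894 0.2251 0.1579] [0.5444 0.2236 0.1579]
```

The ball is about 1 mm from the lens centre in the wrist frame. The underside is at 0.1124 m, about 50 mm above the lens. I'll settle, then hand in.

>>> drive_tool(steps=[0, 0, 0, 0, 0, 0, 0, 0, 0, 0, 0, 0, 0, 0, 0, 0, 0, 0, 0, 0, 0, 0, 0, 0, 0, 0, 0, 0, 0, 0, 0, 0, 0, 0, 0, 0, 0, 0, 0, 0, 0, 0])

```text
time_s: 12.55
tcp_pos: [0.5443, 0.2235, 0.1575]
ee_rot: [[1.0, 0.031, -0.0], [0.031, -1.0, -0.0], [-0.0, 0.0, -1.0]]
wrist_force: [-0.3, 0.9, -1.6]
gripper_width: 0.133
gripper_force: 30.0
```

```bash
python3 -c "
from station import r
print(r.sense()['tcp_pos'],r.finish_job())"
```

```text
the job is handed in; nothing more can be done
[0.54426471 0.22352663 0.15753785] None
```

The job is handed in at 12.6 s: the tray is held level and still, its underside about 50 mm above the lens, with the ball in its pocket about 1 mm off the lens centre; the hand-in returned no verdict.

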